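Open the pen case with the press-and-slide cover

ROBOT

A 6-joint arm with a two-finger parallel gripper is mounted at the origin on the work surface; the furniture and walls round the work are solid. World frame = base frame: x ahead of the robot, y to its left, z up, the work surface at z = 0. Lengths are in mm, angles in rad, forces in N, time in s.
With the tool pointing down it reaches from about 375 to 925 mm from the base axis. Payload 5.7 kg.
Tool frame: the origin (TCP) lies at the very end of the fingers, on their centre line; the grasp point (between the pads) lies 19 mm behind it; z points along the fingers, y is the line along which they close (so a half turn about z gives the same grasp; the last joint's range is limited). The gripper opens to 88 mm and grips with 3 to 60 N. Pads are 20 mm wide; open, the fingers measure 115 mm over their backs; the gripper's body (75 mm by 178 mm) begins 61 mm behind the grasp point.
Start: joints at [1.159, 0.359, 1.51, -0, 1.272, -0.115], TCP at [175.469, 573.736, 222.623] pointing down, gripper open.
Joint ranges: [-2.97, 2.97], [-1.01, 2.36], [0.21, 2.38], [-0.96, 4.11], [0.2, 2.71], [-2.98, 2.98]. Speed limits (rad/s): [2.39, 2.39, 3.14, 3.14, 3.14, 3.14].

INTERFACE

Orientations are given as [roll, pitch, yaw] about the fixed x, y, z axes, in that order (R = Rz(yaw) Ry(pitch) Rx(roll)).
In Python, from plant import robot gives the robot as it stands.
- The arm moves only by the tool play_rows, never from a script. Its argument "plan" is a list of rows, each an object of numbers: "wx", "wy", "wz": the turn, a rotation vector about the tool's x, y, z in degrees; "tx", "ty", "tz": the shift along the tool's x, y, z in mm; "grip": the closure in counts, from 0 (fully open) to 255 (shut). A call has exactly 5 rows; each row is the pose to reach, as a shift and turn from the pose commanded when the call began, along the tool's axes at that moment; what a row does not reach only later rows make up. A row lasts 1/8 s, in which the tool goes at most 62.5 mm and 10.7 degrees, less where a joint would pass 70% of its speed; a pose out of reach is approached as far as the arm can. A call with a gripper value outside its range is refused whole. The fingers move at their own pace and stop on an object; "newtons" is the grip in N (left out, the last holds). Time passes only in rows, so rows that repeat a pose let the fingers close, or fill a call up. It gives the time, the measured TCP pose, the force, the opening and the grip force at its end, in the units of the state.
- robot.observe(): the state, without advancing time (a new reading comes with each control period).
- robot.get_image(name): name is "side" or "top"; returns the picture (420x560x3 uint8, red, green, blue); there is no depth.
- robot.get_calibration(name): a dict with "mtx" (3x3 intrinsics, pixels), "origin" and "attitude" of the camera in the world. Camera axes: x right, y up, looking along -z (the intrinsics and any distortion apply to the point x, -y, -z); pixel columns grow to the right and rows downward; lengths in mm; the calibration is good to about 2 mm. A picture is of the moment at which its call begins. get_calibration takes no time and is no camera call.
- robot.sign_off(): hands the job in; it is judged then, once.
The state is a dict: "t": time; "q": joint angles; "dq": joint speeds; "tau": joint torques, N m; "tcp_pos": TCP position; "orientation": TCP orientation; "force": force on the tool from outside, world axes, zero at the start; "torque": the same for the moment, N m; "gripper_width": finger opening in mm; "gripper_force": force on a finger pad.
Only numpy, scipy, OpenCV 4.12 (cv2) and the standard library are available. Lean on these libraries where they do the work, as an engineer would, in place of code of your own. Each camera call takes 0.05 s, during which the arm holds its last target. There are 200 camera calls.

TASK

Someone needs a pen. Open the long, slim desk case: press its thumb tab down to release the catch and, with the tab down, slide the cover off the catch and all the way open; then let go so that the tab springs back up. Leave the short, broad case shut.

Things in the scene. Friction and masses are not known exactly. Their poses are not given: they have to be found in the camera images.
- long_case_pad (a point): Middle of the tab's flat top (40 mm along the case, 28 across, 55 mm above the desk) on the long, slim grey case with white cover, 160 x 60 x 48 mm, fixed to the desk. The tab is a grey block near one end, 11 mm above the cover; a ridge 6 mm high, 5 mm thick crosses it 20 mm from this point on the opening side. x points along the case, the way the cover opens; z up. Moves with tab and cover.
- long_case_tab (a joint): How far the long case's tab is pressed down, m: 0 up, 0.009 fully down. Springs back; 3 N to start, 6 N fully down. The catch frees the cover while the tab is down over 4 mm (aim for 6 to 7 with shut fingertips) and is passed after 15 mm of sliding.
- long_case_cover (a joint): How far the long case's cover is slid open, m: 0 shut and latched, 0.080 fully open at a firm stop. It slides level, stays where it is left and needs about 1.5 N: with the tab down, push along x and friction on the flat, or its ridge, carries the cover along.
- short_case_cover (a joint): How far the cover of the second case is slid open, m: 0 shut and latched. This case is of the same make but short and broad, 104 x 96 x 48 mm; leave it shut.

How it is judged:
By the outcome, as a careful person would: the job done as asked, in the order asked, and still so for the second after the job is handed in, with the robot touching nothing.
It also fails if it takes over 29 s, if anything falls off the work surface, if the arm or the gripper's body presses on something with over 40 N, if the wrist force passes 120 N, or if a joint passes its speed limit or range.

## Working session

There is one attempt and no reset: what is moved stays moved. The work goes in short steps, Python scripts to look and compute and a tool call to move; the robot and the scene stay as the last step left them, time stands still between calls to the robot, and variables do not carry over. Pictures are saved under pics/ and viewed, at most 10 in all, crops included, and the job is handed in when it is done.

Besides the shell and the picture viewer there is one more tool, called after ">>>" as a command line: name --argument value ..., lists and objects as JSON in quotes. play_rows: Moves the arm, as the interface text tells. Its arguments: {"type":"object","properties":{"plan":{"type":"array"},"newtons":{"type":"number"}},"required":["plan"]}

```bash
mkdir -p pics; python3 - <<'E'
from plant import robot
import cv2
for n in("top","side"):
    cv2.imwrite(f"pics/{n}0.png",robot.get_image(n)[:,:,::-1]); print(robot.get_calibration(n))
print(robot.observe())
E
```

```text
{'mtx': array([[483.40474023,   0.        , 285.90341251],
       [  0.        , 483.40474023, 209.93430229],
       [  0.        ,   0.        ,   1.        ]]), 'origin': array([ 239.84667012,  -24.85993489, 1144.77610862]), 'attitude': array([ 1.76111007e-01,  6.01814760e-04, -1.59923308e+00])}
{'mtx': array([[454.10539213,   0.        , 282.45026516],
       [  0.        , 454.10539213, 211.01827962],
       [  0.        ,   0.        ,   1.        ]]), 'origin': array([ 328.27729632, -750.19095469,  663.25205267]), 'attitude': array([ 0.8868627 ,  0.01748211, -0.19471671])}
{'t': 0.1, 'q': array([ 1.15888742e+00,  3.59414039e-01,  1.51132500e+00, -5.52081958e-05,
        1.27253558e+00, -1.15100442e-01]), 'dq': array([ 2.24481657e-04, -1.01677534e-04, -4.77255820e-03, -8.18792222e-05,
        2.23942235e-03,  2.25887810e-03]), 'tau': array([-6.10909665e-04, -5.16355920e+01, -2.71408439e+01,  6.75616390e-02,
        2.75558105e-02,  1.17909616e-05]), 'tcp_pos': array([175.25056891, 573.16561226, 221.90464925]), 'orientation': array([-3.13991576e+00, -1.40773227e-04,  2.84480034e+00]), 'force': array([-0.57119467,  0.44511311,  0.95030752]), 'torque': array([ 0.04287083, -0.02838759,  0.02904172]), 'gripper_force': 0.0, 'gripper_width': 87.99520602463815}
```

View pics/top0.png

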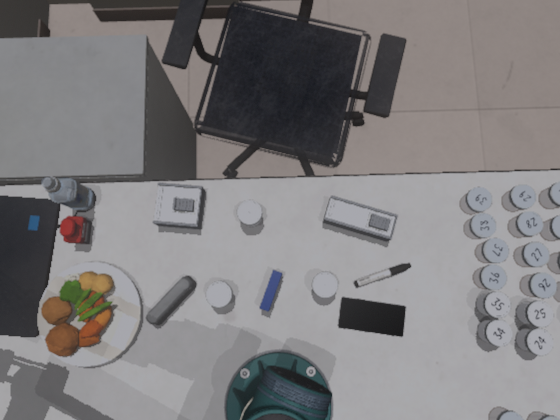

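View pics/side0.png

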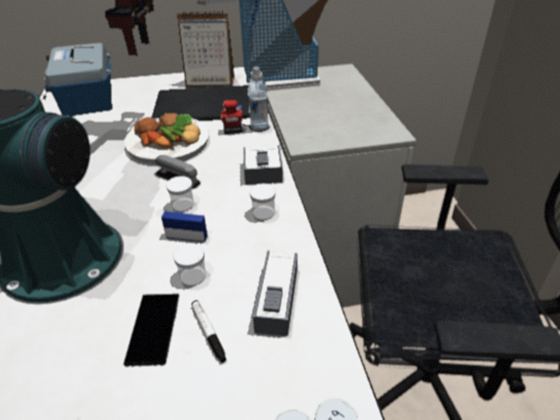

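The long case is at about (360,218) in the top view, with its tab near the right end at (380,222). In the side view it is at (277,290), with the tab near (273,298). I'll enlarge both.

```bash
python3 - <<'E'
import cv2,numpy as np
a=cv2.imread("pics/top0.png")[190:250,310:410]; b=cv2.imread("pics/side0.png")[240:340,240:315]
cv2.imwrite("pics/c0.png",np.hstack([cv2.resize(a,(400,240),interpolation=2),]))
cv2.imwrite("pics/ct.png",cv2.resize(a,None,fx=8,fy=8,interpolation=2));cv2.imwrite("pics/cs.png",cv2.resize(b,None,fx=6,fy=6,interpolation=2))
E
```

```text
(no output)
```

View pics/ct.png

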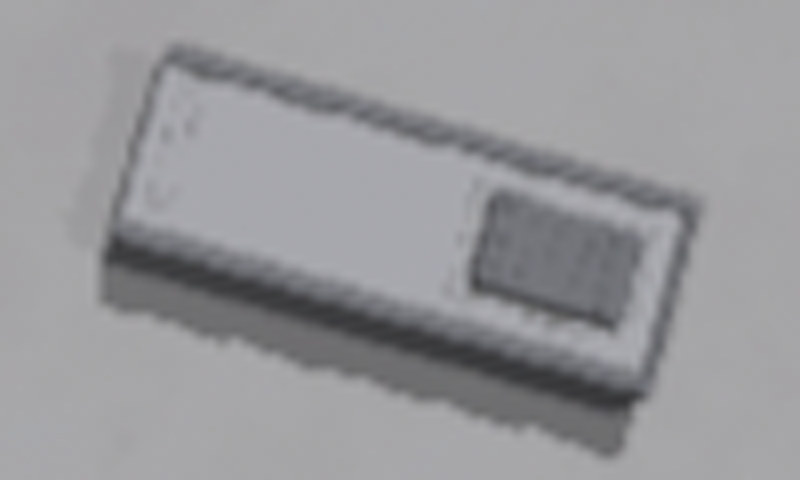

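View pics/cs.png

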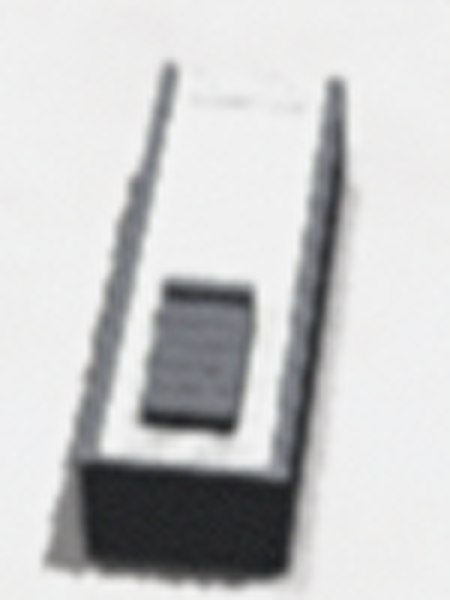

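```bash
cat > h.py <<'E'
import numpy as np
from plant import robot
from scipy.spatial.transform import Rotation as R
def proj(n,P):
    c=robot.get_calibration(n); p=(np.atleast_2d(P)-c["origin"])@R.from_euler("xyz",c["attitude"]).as_matrix()
    p=p*[1,-1,-1]; u=p@c["mtx"].T; return u[:,:2]/u[:,2:]
E
python3 - <<'E'
from h import *
from scipy.optimize import least_squares
f=lambda l,s,o:np.array(l)/s+o
top=f([(172,48),(702,203),(645,398),(110,245)],8,[310,190]); side=f([(80,462),(293,465),(337,80),(170,65)],6,[240,240])
ttab=f([(643,235),(612,322)],8,[310,190]); stab=f([(143,412),(238,418)],6,[240,240])
# case frame: x opening; tab-end at -80
def W(p,L): a=p[2];M=np.array([[np.cos(a),-np.sin(a),0],[np.sin(a),np.cos(a),0],[0,0,1]]);return np.array(L,float)@M.T+[p[0],p[1],0]
C=lambda s:[(80,s*-30,48)]
def res(p,m=3):
    T=W(p,[(80,-30,48),(-80,-30,48),(-80,30,48),(80,30,48)])
    S=W(p,[(-80,30,48),(-80,-30,48),(80,-30,48),(80,30,48)])
    tt=W(p,[(p[3]-20,-14,55),(p[3]-20,14,55)]); ts=W(p,[(p[3]-20,14,55),(p[3]-20,-14,55)])
    r=[]
    if m&1:r+=[proj("top",T)-top,proj("top",tt)-ttab]
    if m&2:r+=[proj("side",S)-side,proj("side",ts)-stab]
    return np.vstack(r).ravel()
for m in(1,2,3):
    s=least_squares(res,[550,-190,1.5,-45],args=(m,)); p=s.x
    print(m,p.round(3),"pad",W(p,[(p[3],0,55)]).round(1),s.fun.round(1))
E
```

```text
1 [ 411.938 -201.342    1.253  -43.737] pad [[ 398.3 -242.9   55. ]] [-0.7 -0.3  0.1 -0.2  0.7  0.3  0.  -0.4 -0.5 -0.1  0.3  0.7]
2 [ 414.987 -203.715    1.261  -47.213] pad [[ 400.6 -248.7   55. ]] [-0.1 -0.5  0.1  2.   1.4 -1.3 -1.6 -0.9 -0.2 -0.2  0.5  0.2]
3 [ 413.905 -202.603    1.259  -45.676] pad [[ 399.9 -246.1   55. ]] [-0.3 -1.   0.5 -1.3  1.3 -0.8  0.6 -1.   0.8 -0.9  1.7 -0.1 -0.9 -1.
 -0.8  1.6  0.8 -1.6 -2.2 -1.2 -0.9 -1.3 -0.2 -0.9]
```

```bash
cat >> h.py <<'E'
def rel(pts,yaw=1.257):
    o=robot.observe(); A=R.from_euler("xyz",o["orientation"])
    print("t",o["t"],o["tcp_pos"].round(1),o["orientation"].round(4),"F",o["force"].round(1),"w",round(o["gripper_width"],1))
    for p in pts: print(p,"shift",A.inv().apply(np.array(p)-o["tcp_pos"]).round(1))
    print("turn",np.degrees((A.inv()*R.from_euler("xyz",[np.pi,0,yaw])).as_rotvec()).round(1))
E
python3 - <<'E'
from h import *
rel([(205,523,222),(235,473,222),(270,423,222),(300,370,222),(330,315,222)])
E
```

```text
t 0.1 [175.3 573.2 221.9] [-3.1399e+00 -1.0000e-04  2.8448e+00] F [-0.6  0.4  1. ] w 88.0
(205, 523, 222) shift [-43.1 -39.3  -0. ]
(235, 473, 222) shift [-86.4 -78.3   0. ]
(270, 423, 222) shift [-1.345e+02 -1.159e+02  1.000e-01]
(300, 370, 222) shift [-1.787e+02 -1.578e+02  1.000e-01]
(330, 315, 222) shift [-2.235e+02 -2.016e+02  2.000e-01]
turn [-0.1  0.1 91. ]
```

>>> play_rows --plan '[{"tx":-43,"ty":-39,"tz":0,"wz":10,"wx":0,"wy":0,"grip":255},{"tx":-86,"ty":-78,"tz":0,"wz":20,"wx":0,"wy":0,"grip":255},{"tx":-134,"ty":-116,"tz":0,"wz":30,"wx":0,"wy":0,"grip":255},{"tx":-178,"ty":-158,"tz":0,"wz":40,"wx":0,"wy":0,"grip":255},{"tx":-222,"ty":-200,"tz":0,"wz":50,"wx":0,"wy":0,"grip":255}]' --newtons 20

```text
t: 0.72
tcp_pos: [329.8, 315.8, 222.5]
orientation: [-3.142, 0.0, 1.967]
force: [-0.1, 0.2, 0.0]
gripper_width: 40.9
gripper_force: 0.0
```

```bash
python3 - <<'E'
from h import *
rel([(360,262,222),(385,207,222),(405,148,222),(420,88,222),(430,28,222)])
E
```

```text
t 0.725 [329.8 315.8 222.5] [-3.1415e+00  2.0000e-04  1.9668e+00] F [-0.1  0.2  0. ] w 40.9
(360, 262, 222) shift [-61.3   7.1   0.5]
(385, 207, 222) shift [-121.7    9.     0.5]
(405, 148, 222) shift [-183.8    4.7    0.5]
(420, 88, 222) shift [-244.9   -4.7    0.5]
(430, 28, 222) shift [-304.2  -18.6    0.6]
turn [ 0.   0.  40.7]
```

>>> play_rows --plan '[{"tx":-61,"ty":7,"tz":0,"wz":9,"wx":0,"wy":0,"grip":255},{"tx":-121,"ty":9,"tz":0,"wz":18,"wx":0,"wy":0,"grip":255},{"tx":-182,"ty":5,"tz":0,"wz":27,"wx":0,"wy":0,"grip":255},{"tx":-242,"ty":-5,"tz":0,"wz":36,"wx":0,"wy":0,"grip":255},{"tx":-302,"ty":-18,"tz":0,"wz":40.7,"wx":0,"wy":0,"grip":255}]'

```text
t: 1.35
tcp_pos: [431.0, 30.6, 222.6]
orientation: [3.141, -0.0, 1.258]
force: [1.5, -0.1, -1.0]
gripper_width: 0.4
gripper_force: 0.0
```

```bash
python3 - <<'E'
from h import *
rel([(432,-30,220),(430,-90,200),(424,-145,180),(414,-200,150),(400,-246,120)])
E
```

```text
t 1.35 [431.   30.6 222.6] [ 3.1413e+00 -1.0000e-04  1.2583e+00] F [ 1.5 -0.1 -1. ] w 0.4
(432, -30, 220) shift [-57.3  19.6   2.6]
(430, -90, 200) shift [-115.    36.2   22.6]
(424, -145, 180) shift [-169.2   47.4   42.6]
(414, -200, 150) shift [-224.6   54.7   72.6]
(400, -246, 120) shift [-272.7   55.6  102.6]
turn [ 0.  -0.   0.1]
```

>>> play_rows --plan '[{"tx":-57,"ty":20,"tz":3,"wz":0,"wx":0,"wy":0,"grip":255},{"tx":-113,"ty":36,"tz":22,"wz":0,"wx":0,"wy":0,"grip":255},{"tx":-168,"ty":47,"tz":42,"wz":0,"wx":0,"wy":0,"grip":255},{"tx":-222,"ty":54,"tz":66,"wz":0,"wx":0,"wy":0,"grip":255},{"tx":-273,"ty":56,"tz":90,"wz":0,"wx":0,"wy":0,"grip":255}]'

```text
t: 1.98
tcp_pos: [400.7, -246.7, 131.9]
orientation: [3.141, 0.0, 1.261]
force: [0.7, 0.5, -0.4]
gripper_width: 0.5
gripper_force: 0.0
```

```bash
python3 - <<'E'
from h import *
import cv2
rel([(400,-246,75),(400,-246,57),(400,-246,50)])
T=robot.get_image("top")[:,:,::-1];S=robot.get_image("side")[:,:,::-1]
a=cv2.resize(T[180:260,320:420],None,fx=4,fy=4,interpolation=2);b=cv2.resize(S[190:340,230:330],None,fx=4,fy=4,interpolation=2)
im=np.zeros((600,800,3),np.uint8);im[:320,:400]=a;im[:,400:]=b
cv2.imwrite("pics/m1.png",im)
o=robot.observe()["tcp_pos"];print(proj("top",o)-[320,180],proj("side",o)-[230,190])
E
```

```text
t 1.975 [ 400.7 -246.7  131.9] [3.1409e+00 3.0000e-04 1.2613e+00] F [ 0.7  0.5 -0.4] w 0.5
(400, -246, 75) shift [ 0.4 -0.9 56.9]
(400, -246, 57) shift [ 0.4 -0.9 74.9]
(400, -246, 50) shift [ 0.4 -0.9 81.9]
turn [0.  0.  0.2]
[[69.02960497 36.84970286]] [[41.01182673 79.06296701]]
```

View pics/m1.png

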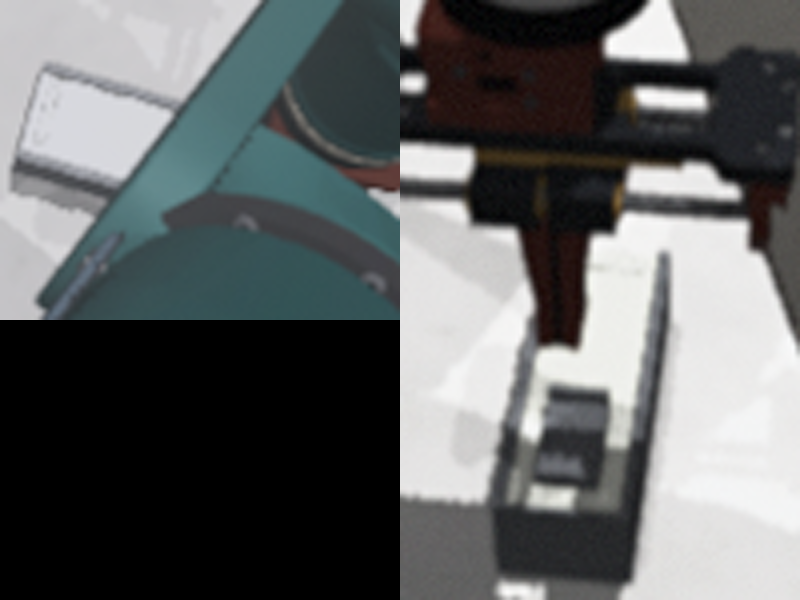

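The fingertips are above the tab, centred across the case: tip at about (558,347) and tab at about (572,435) in the crop. I'll go down to contact.

>>> play_rows --plan '[{"tx":2,"ty":-0.5,"tz":40,"wz":0,"wx":0,"wy":0,"grip":255},{"tx":2,"ty":-0.5,"tz":68,"wz":0,"wx":0,"wy":0,"grip":255},{"tx":2,"ty":-0.5,"tz":73,"wz":0,"wx":0,"wy":0,"grip":255},{"tx":2,"ty":-0.5,"tz":78,"wz":0,"wx":0,"wy":0,"grip":255},{"tx":2,"ty":-0.5,"tz":80,"wz":0,"wx":0,"wy":0,"grip":255}]'

```text
t: 2.7
tcp_pos: [401.6, -242.4, 53.4]
orientation: [3.141, 0.0, 1.262]
force: [0.5, 2.3, 3.3]
gripper_width: 0.4
gripper_force: 1.6
```

```bash
python3 - <<'E'
from h import *
import cv2
rel([(400,-244,48.5)])
S=robot.get_image("side")[:,:,::-1]
cv2.imwrite("pics/m2.png",cv2.resize(S[220:340,230:330],None,fx=5,fy=5,interpolation=2))
E
```

```text
t 2.7 [ 401.6 -242.4   53.4] [3.1407e+00 2.0000e-04 1.2620e+00] F [0.5 2.3 3.3] w 0.4
(400, -244, 48.5) shift [-2.  -1.1  4.9]
turn [0.1 0.  0.3]
```

View pics/m2.png

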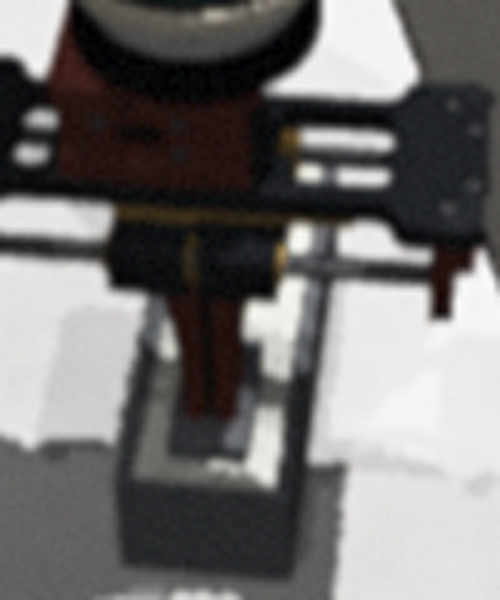

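The tips rest on the tab's flat: tip at about (210,415), near tab edge at about (205,455). Next: press, then start sliding.

>>> play_rows --plan '[{"tx":0,"ty":0,"tz":3,"wz":0,"wx":0,"wy":0,"grip":255},{"tx":0,"ty":0,"tz":5.5,"wz":0,"wx":0,"wy":0,"grip":255},{"tx":0,"ty":0,"tz":5.5,"wz":0,"wx":0,"wy":0,"grip":255},{"tx":0,"ty":0,"tz":5.5,"wz":0,"wx":0,"wy":0,"grip":255},{"tx":2,"ty":0,"tz":5.5,"wz":0,"wx":0,"wy":0,"grip":255}]'

```text
t: 3.38
tcp_pos: [402.0, -241.5, 47.5]
orientation: [3.141, 0.001, 1.262]
force: [-0.7, -0.4, 5.8]
gripper_width: 0.4
gripper_force: 2.7
```

>>> play_rows --plan '[{"tx":4,"ty":0,"tz":-0.6,"wz":0,"wx":0,"wy":0,"grip":255},{"tx":10,"ty":0,"tz":-0.6,"wz":0,"wx":0,"wy":0,"grip":255},{"tx":17,"ty":0,"tz":-0.6,"wz":0,"wx":0,"wy":0,"grip":255},{"tx":24,"ty":0,"tz":-0.6,"wz":0,"wx":0,"wy":0,"grip":255},{"tx":30,"ty":0,"tz":-0.6,"wz":0,"wx":0,"wy":0,"grip":255}]'

```text
t: 4.0
tcp_pos: [411.4, -213.1, 48.2]
orientation: [3.14, 0.002, 1.262]
force: [-1.0, -1.0, 6.0]
gripper_width: 0.5
gripper_force: 2.5
```

```bash
python3 - <<'E'
from h import *
import cv2
rel([(425,-168,48)])
S=robot.get_image("side")[:,:,::-1]
cv2.imwrite("pics/m3.png",cv2.resize(S[200:340,230:330],None,fx=4,fy=4,interpolation=2))
E
```

```text
t 4.0 [ 411.4 -213.1   48.2] [3.1400e+00 1.7000e-03 1.2623e+00] F [-1. -1.  6.] w 0.5
(425, -168, 48) shift [47.1 -0.7  0.1]
turn [0.1 0.1 0.3]
```

View pics/m3.png

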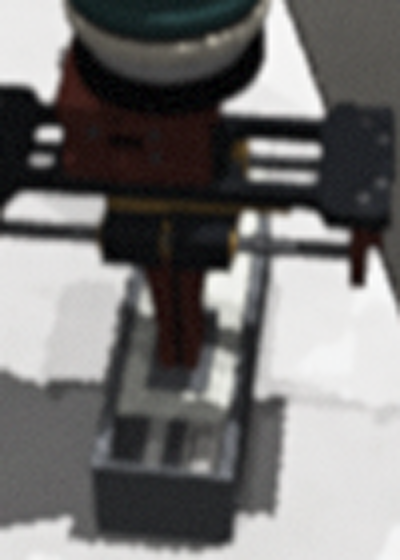

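The cover is following: the inner tray shows at about (160,440). Continuing to the stop.

>>> play_rows --plan '[{"tx":8,"ty":0,"tz":0,"wz":0,"wx":0,"wy":0,"grip":255},{"tx":18,"ty":0,"tz":0,"wz":0,"wx":0,"wy":0,"grip":255},{"tx":28,"ty":0,"tz":0,"wz":0,"wx":0,"wy":0,"grip":255},{"tx":38,"ty":0,"tz":0,"wz":0,"wx":0,"wy":0,"grip":255},{"tx":44,"ty":0,"tz":0,"wz":0,"wx":0,"wy":0,"grip":255}]'

```text
t: 4.68
tcp_pos: [425.4, -171.1, 48.3]
orientation: [3.139, 0.002, 1.263]
force: [-1.2, -1.7, 5.7]
gripper_width: 0.5
gripper_force: 2.5
```

>>> play_rows --plan '[{"tx":2,"ty":0,"tz":0,"wz":0,"wx":0,"wy":0,"grip":255},{"tx":4,"ty":0,"tz":0,"wz":0,"wx":0,"wy":0,"grip":255},{"tx":6,"ty":0,"tz":0,"wz":0,"wx":0,"wy":0,"grip":255},{"tx":8,"ty":0,"tz":0,"wz":0,"wx":0,"wy":0,"grip":255},{"tx":8,"ty":0,"tz":0,"wz":0,"wx":0,"wy":0,"grip":255}]'

```text
t: 5.3
tcp_pos: [427.8, -164.1, 48.3]
orientation: [3.139, 0.002, 1.263]
force: [-0.1, -2.3, 4.0]
gripper_width: 0.5
gripper_force: 2.5
```

>>> play_rows --plan '[{"tx":2,"ty":0,"tz":0,"wz":0,"wx":0,"wy":0,"grip":255},{"tx":4,"ty":0,"tz":0,"wz":0,"wx":0,"wy":0,"grip":255},{"tx":6,"ty":0,"tz":0,"wz":0,"wx":0,"wy":0,"grip":255},{"tx":8,"ty":0,"tz":0,"wz":0,"wx":0,"wy":0,"grip":255},{"tx":8,"ty":0,"tz":0,"wz":0,"wx":0,"wy":0,"grip":255}]'

```text
t: 5.92
tcp_pos: [429.5, -159.5, 48.4]
orientation: [3.139, 0.007, 1.266]
force: [-8.7, -18.6, 4.9]
gripper_width: 0.5
gripper_force: 12.0
```

The push reached 20 N, so the ridge is against the stop. I'll unload slightly, then lift straight up.

>>> play_rows --plan '[{"tx":-2.5,"ty":0,"tz":0,"wz":0,"wx":0,"wy":0,"grip":255},{"tx":-2.5,"ty":0,"tz":-5,"wz":0,"wx":0,"wy":0,"grip":255},{"tx":-2.5,"ty":0,"tz":-15,"wz":0,"wx":0,"wy":0,"grip":255},{"tx":-2.5,"ty":0,"tz":-60,"wz":0,"wx":0,"wy":0,"grip":255},{"tx":-2.5,"ty":0,"tz":-110,"wz":0,"wx":0,"wy":0,"grip":255}]'

```text
t: 6.55
tcp_pos: [427.7, -157.2, 158.4]
orientation: [-3.14, 0.0, 1.262]
force: [0.2, -1.1, -0.7]
gripper_width: 0.3
gripper_force: 0.0
```

```bash
python3 - <<'E'
from h import *
import cv2
rel([])
S=robot.get_image("side")[:,:,::-1]
cv2.imwrite("pics/m4.png",cv2.resize(S[120:340,200:350],None,fx=2.7,fy=2.7,interpolation=2))
def W(x,z,s): a=1.257;return np.array([399+x*np.cos(a)-s*np.sin(a),-243.5+x*np.sin(a)+s*np.cos(a),z])
print(((proj("side",[W(60,55,14),W(60,55,-14),W(102.5,61,14)])-[200,120])*2.7).round())
E
```

```text
t 6.55 [ 427.7 -157.2  158.4] [-3.1397e+00  1.0000e-04  1.2616e+00] F [ 0.2 -1.1 -0.7] w 0.3
turn [-0.1  0.   0.3]
[[186. 409.]
 [227. 412.]
 [194. 359.]]
```

View pics/m4.png

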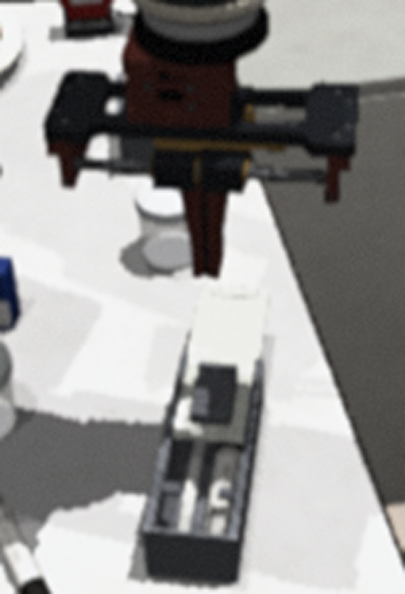

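The cover is fully open and the pen tray shows. The near tab edge is at about row 412, where 409 was predicted for 80 mm of travel with the tab up. The arm is clear of everything.

```bash
python3 -c "
from plant import robot
print(robot.sign_off())"
```

```text
the job is handed in; nothing more can be done
None
```

The long case's cover is open to its stop with the tab sprung back up, the short case was never touched, and the job was handed in at about 6.6 s.

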